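Slide the bowl home behind the tortilla press

TASK

Push the small glazed bowl along the shelf, through the narrow gap between the tortilla press and the back arm of the L-shaped spice rack, and on until it rests against the rack's end arm, tucked into the inside corner. Push gently with the fingers: the bowl stays flat on the shelf, is never pinched or lifted and is not rammed against the rack or the press. Leave the tortilla warmer, the spatula and the clay mug where they are.

Things in the scene. Friction and masses are not known exactly. Their poses are not given: they have to be found in the camera images.
- bowl: Loose straight-sided glazed ceramic bowl, 0.3 to 0.55 kg. Outer diameter 110 mm, 52 mm high, wall 5 mm; outside vertical from 11 mm above the shelf to the rim, below that it tapers to a foot 90 mm wide. Too wide to grasp across. Origin: centre of its underside, z up; its yaw means nothing. Slides under a push of 1.5 to 4 N.
- rack: L-shaped pine spice rack, screwed down. Origin: inside corner of the L at shelf height; x away from the robot, y left. Back arm: x 0 to 72 mm, y -270 to 72 mm, inner face at x = 0. End arm: y 0 to 72 mm, x -130 to 0 mm, inner face at y = 0. Inner faces vertical, 44 mm high; outer boards 62 mm, jars in the arms to 85 mm. The bowl travels along +y; home is near x -57, y -55 mm.
- press: Closed cast aluminium tortilla press, screwed down in front of the rack's back arm. Round plates 170 mm wide, 14 to 42 mm high; their edge is 116 to 119 mm from the back arm: the gap. Origin: under the plates' centre, 135 mm before the end arm's face. Own x: to the hinge, roughly rack +y. Along x, lugs 50 mm wide, 60 high reach 118 mm both ways; lever on top to 87 mm high, grip to +166 mm.
- warmer: Bystander: round lidded plastic tortilla warmer, 190 mm in diameter, 78 mm high, loose, left of the rack's end arm. Origin: centre of its underside.
- spatula: Bystander: stainless steel spatula about 290 mm long, lying flat on the shelf to the right of the bowl (rack -y), roughly along the rack's x axis, handle towards the robot, blade up to about 70 mm wide. Origin: middle of its underside.
- jarrito: Bystander: small clay mug, 72 mm in diameter, 85 mm high, with a handle, standing beyond the bowl near the right end of the rack. Origin: centre of its underside.

How it is judged:
On the way:
1. the bowl is in the gap between the press and the rack's back arm, flat on the shelf (y of bowl in the frame of rack between -0.165 and -0.105 m and x of bowl in the frame of rack between -0.075 and -0.045 m and height (world z) of bowl below 0.008 m), for 0.05 s.
At the end, for the whole second after the job is handed in: The bowl stands flat and still in the inside corner of the rack, beyond the press, its side within 10 mm of the end arm's inner face (y of bowl in the frame of rack between -0.065 and -0.045 m and x of bowl in the frame of rack between -0.095 and -0.045 m and height (world z) of bowl below 0.006 m and angle between bowl's own z axis and vertical below 0.08 rad and linear speed of bowl below 0.01 m/s); the robot touches nothing.
It fails at once if the bowl is lifted off the shelf or tipped (height (world z) of bowl above 0.012 m or angle between bowl's own z axis and vertical above 0.25 rad).
It fails at once if the bowl is pinched, or rammed against the rack or the press (more than 35 N) (contact force between bowl and rack above 35 N or contact force between bowl and press above 35 N or contact force between the fingers and bowl above 35 N).
It fails at once if the warmer, the spatula or the mug is moved by more than 20 mm (distance of any of warmer, spatula, jarrito from where it was at the start of the episode above 0.02 m).
It also fails if it takes over 54 s, if anything falls off the work surface, if the arm or the gripper's body presses on something with over 40 N, if the wrist force passes 120 N, or if a joint passes its speed limit or range.

ROBOT

A 7-joint arm with a two-finger parallel gripper is mounted at the origin on the work surface. World frame = base frame: x ahead of the robot, y to its left, z up, the work surface at z = 0. Lengths are in m, angles in rad, forces in N, time in s.
With the tool pointing down it reaches from about 0.4 to 0.85 m from the base axis. Payload 10.4 kg.
Tool frame: the origin (TCP) lies between the finger pads; the fingertips stand manip.finger_overhang ahead of it and the grasp point (between the pads) lies 11 mm behind it (manip.finger_overhang is the distance from the TCP to the fingertips, in m); x points along the fingers, z is the direction in which the jaws open and shut, and the axes are right-handed (so a half turn about x gives the same grasp; the last joint's range is limited). The gripper opens to 85 mm and grips with 20 to 120 N. Pads are 22 mm wide; open, the fingers measure 114 mm over their backs; the gripper's body (76 mm by 85 mm) begins 54 mm behind the grasp point. The pads swing forward as they close: fully open they stand 13 mm farther back than shut.
Start: joints at [-1.138, 0.332, -0.065, 1.46, 0.022, 1.35, -0.088], TCP at [0.275, 0.561, 0.239] pointing down, gripper open.
Joint ranges: [-2.6, 2.6], [-0.5, 2.12], [-1.47, 1.34], [0.16, 2.42], [-1.27, 4.41], [0.06, 2.06], [-2.6, 2.6]. Speed limits (rad/s): [2.22, 2.22, 2.79, 2.79, 3.14, 3.14, 3.14].

INTERFACE

Orientations are given as a unit quaternion [x, y, z, w].
In Python, from workcell import get_obs, camera, workorder, manip gives the robot as it stands. The module is installed in compiled form; this text tells all that it offers.
- The arm moves only by the tool play_rows, never from a script. Its argument "increments" is text: rows parted by semicolons, each of 4 numbers parted by spaces: the shift along the tool's x, y, z in m, then the turn about the tool's x in rad. A call has 1 to 20 rows; each row shifts and turns the pose as measured when the row begins, along the tool's axes as they then stand; what a row does not reach is not made up. A row lasts 1/10 s, in which the tool goes at most 50 mm and 8.59 degrees, less where a joint would pass 70% of its speed; a pose out of reach is approached as far as the arm can. A call is refused whole if a number of a shift passes 0.05 or a number of a turn 0.15, either way. A call with a gripper value outside its range is refused whole. "hand" is the gripper command: -1 is fully open, 1 is shut, values between are in proportion, set as the call begins (left out, the last holds). The fingers move at their own pace and stop on an object; "squeeze" is the grip in N (left out, the last holds). Time passes only in rows, so rows that do not move let the fingers close. It gives the time, the measured TCP pose, the force and the opening at its end, in the units of the state.
- get_obs(): the state, without advancing time (a new reading comes with each control period).
- camera(name): name is "scene" or "side" or "wrist"; returns a dict with "img" (480x640x3 uint8, blue, green, red), "fov_y" (degrees; the focal length in pixels is half the picture's height over the tangent of half this angle, whatever the lens; pixels are square), "cx", "cy" (the principal point, pixels), "distortion" ([k1, k2, p1, p2, k3] as OpenCV has them; the pictures are not rectified), "R" (3x3) and "t" (3): a world point X has camera coordinates R X + t; the wrist camera has in their place "tool_from_camera" (4x4, takes a point from camera to tool coordinates, whose origin is the TCP and whose axes are the tool frame's). Camera axes: x right, y down, z forward; pixel columns grow to the right and rows downward; lengths in m; the calibration is good to about 2 mm. A picture is of the moment at which its call begins: read the wrist's pose just before it. There is no depth.
- workorder.hand_in(): hands the job in, once; it reports no verdict.
The state is a dict: "clock": time; "joint_pos": joint angles; "joint_velocities": joint speeds; "tau": joint torques, N m; "position": TCP position; "ee_rot": TCP orientation; "ft_force": force on the tool from outside, world axes, zero at the start; "torque": the same for the moment, N m; "grip_width": opening from 0.0 (shut) to 1.0 (fully open).
Only numpy, scipy, OpenCV 4.12 (cv2) and the standard library are available. Lean on these libraries where they do the work, as an engineer would, in place of code of your own. Each camera call takes 0.05 s, during which the arm holds its last target.

## Working session

There is one attempt and no reset: what is moved stays moved. The work goes in short steps, Python scripts to look and compute and a tool call to move; the robot and the scene stay as the last step left them, time stands still between calls to the robot, and variables do not carry over. Pictures are saved under pics/ and viewed, and the job is handed in when it is done.

Besides the shell and the picture viewer there is one more tool, called after "Request:" by a JSON object that holds its "fn" and its "kwargs". play_rows: Moves the arm, as the interface text tells. Its arguments: {"type":"object","properties":{"increments":{"type":"string"},"hand":{"type":"number"},"squeeze":{"type":"number"}},"required":["increments"]}

```bash
mkdir -p pics; ls; python3 - <<'E'
from workcell import get_obs,camera,manip
import cv2,numpy as np
o=get_obs()
for k in o: print(k,np.round(o[k],4))
print(manip.finger_overhang)
for n in ["scene","side","wrist"]:
    c=camera(n); cv2.imwrite(f"pics/{n}0.png",c["img"])
    print(n,{k:(np.round(v,4).tolist()) for k,v in c.items() if k!="img"})
E
```

```text
pics
clock 0.0
joint_pos [-1.1376  0.3329 -0.0647  1.4609  0.0216  1.3499 -0.0885]
joint_velocities [-0.0006 -0.0016 -0.0007 -0.0007 -0.0007 -0.0005  0.0009]
tau [ 4.00000e-04 -6.25430e+01  4.96000e-02 -3.91622e+01  1.64000e-02
  9.80000e-03  0.00000e+00]
position [0.275  0.5609 0.2385]
ee_rot [-0.3744  0.6004  0.3738  0.5996]
ft_force [0.5076 0.0781 0.2917]
torque [0.0142 0.0277 0.0307]
grip_width 0.9996
0.008
scene {'fov_y': 57.3699, 'cx': 323.4557, 'cy': 242.9941, 'distortion': [-0.0722, 0.0, 0.0, 0.0, 0.0], 'R': [[-0.3375, 0.9413, -0.006], [0.7358, 0.2598, -0.6254], [-0.5871, -0.2155, -0.7803]], 't': [0.1762, -0.4191, 1.4526]}
side {'fov_y': 44.7805, 'cx': 320.5902, 'cy': 236.7018, 'distortion': [-0.1804, 0.0, 0.0, 0.0, 0.0], 'R': [[0.8429, -0.5377, -0.0184], [-0.3852, -0.5793, -0.7184], [0.3756, 0.6126, -0.6954]], 't': [-0.4996, 0.3019, 0.9193]}
wrist {'fov_y': 63.8421, 'cx': 324.7601, 'cy': 244.9054, 'distortion': [-0.0479, 0.0, 0.0, 0.0, 0.0], 'tool_from_camera': [[0.001, -0.2596, 0.9657, -0.1356], [-0.0008, -0.9657, -0.2596, 0.0658], [1.0, -0.0005, -0.0012, 0.0004], [0.0, 0.0, 0.0, 1.0]]}
```

View pics/scene0.png

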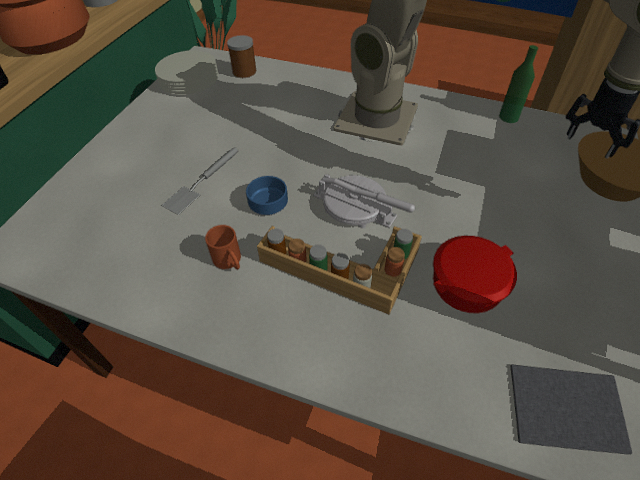

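View pics/side0.png

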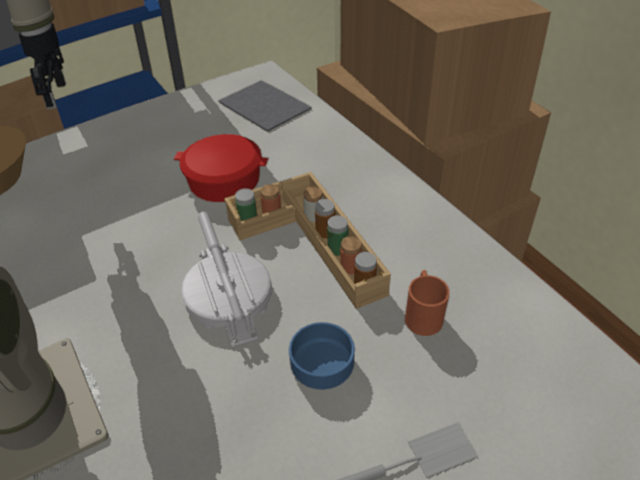

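View pics/wrist0.png

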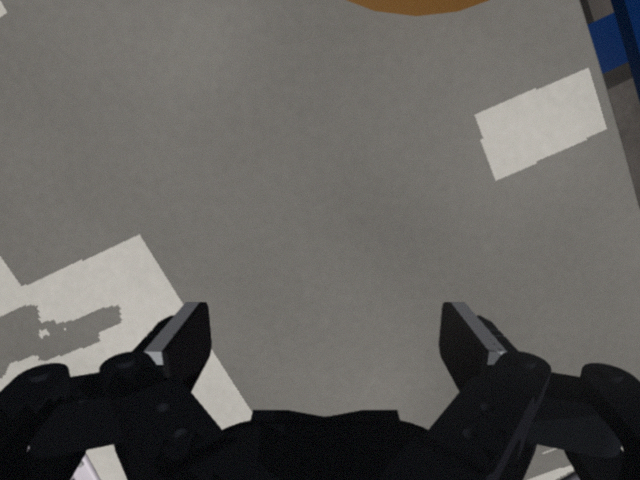

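```bash
cat > h.py <<'E'
import numpy as np,cv2
from workcell import get_obs,camera,manip
from scipy.spatial.transform import Rotation as Ro
def K(c):
    f=240/np.tan(np.radians(c["fov_y"])/2); return np.array([[f,0,c["cx"]],[0,f,c["cy"]],[0,0,1]])
def Rt(c,o=None):
    if "R" in c: return np.array(c["R"]),np.array(c["t"])
    T=np.array(c["tool_from_camera"]); W=np.eye(4); W[:3,:3]=Ro.from_quat(o["ee_rot"]).as_matrix(); W[:3,3]=o["position"]
    M=np.linalg.inv(W@T); return M[:3,:3],M[:3,3]
def cast(c,px,z,o=None):
    R,t=Rt(c,o); px=np.array(px,float).reshape(-1,1,2)
    d=cv2.undistortPoints(px,K(c),np.array(c["distortion"])).reshape(-1,2)
    d=np.c_[d,np.ones(len(d))]@R; C=-R.T@t
    return C+d*((z-C[2])/d[:,2])[:,None]
def proj(c,X,o=None):
    R,t=Rt(c,o); return cv2.projectPoints(np.array(X,float).reshape(-1,3),cv2.Rodrigues(R)[0],t,K(c),np.array(c["distortion"]))[0].reshape(-1,2)
def crop(img,x0,y0,w,h,s,name):
    cv2.imwrite(name,cv2.resize(img[y0:y0+h,x0:x0+w],None,fx=s,fy=s,interpolation=cv2.INTER_CUBIC))
E
python3 - <<'E'
from h import *
a=cv2.imread("pics/scene0.png"); crop(a,230,160,200,150,4,"pics/sc1.png")
b=cv2.imread("pics/side0.png"); crop(b,170,160,230,172,3.4,"pics/si1.png")
c=camera("side");d=camera("scene")
for c in (c,d):
    R,t=Rt(c); print(-R.T@t)
E
```

```text
[ 0.19215333 -0.65690076  0.84699803]
[1.22069029 0.25597344 0.87244375]
```

View pics/sc1.png

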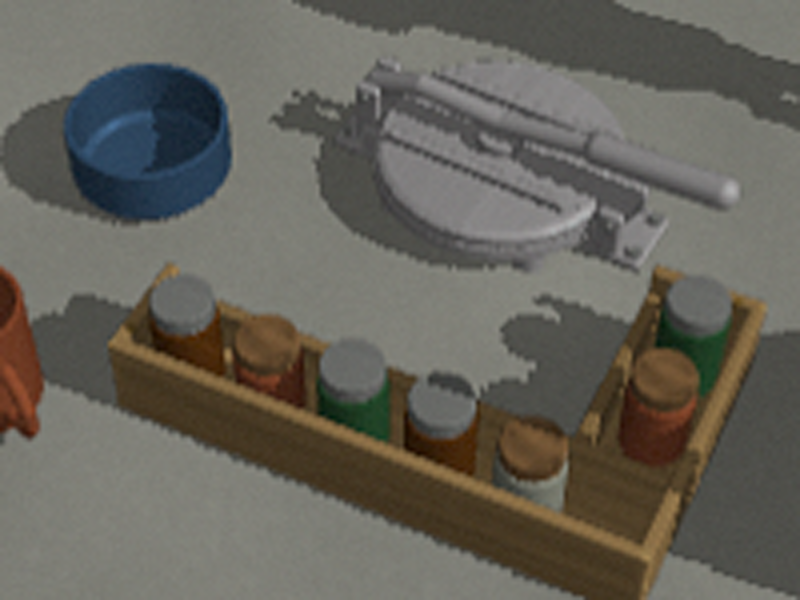

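View pics/si1.png

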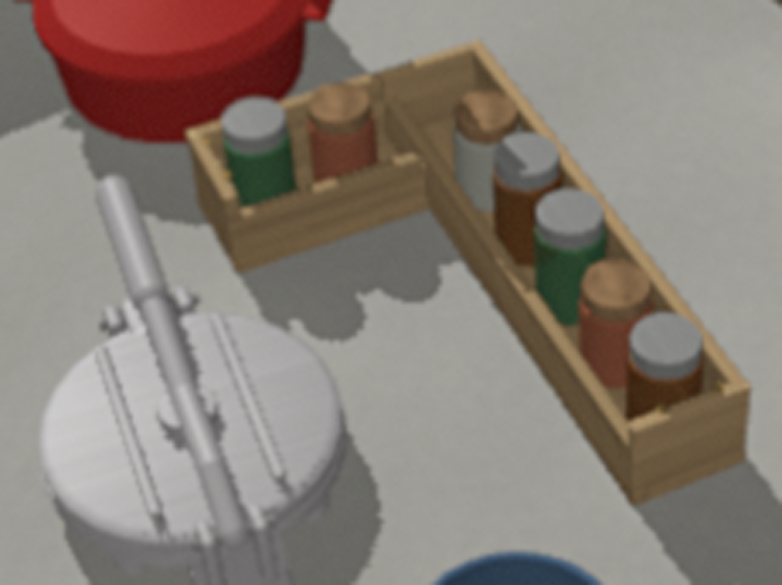

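```bash
cat > m.py <<'E'
from h import *
S=camera("side");D=camera("scene")
sp=lambda x,y:(170+x/3.4,160+y/3.4); dp=lambda x,y:(230+x/4,160+y/4)
L=[(S,sp(240,271),-.130,0,0),(S,sp(638,502),0,-.27,0),(S,sp(632,425),0,-.27,.044),(S,sp(748,390),.072,-.27,.062),(S,sp(745,460),.072,-.27,0),(S,sp(480,45),.072,.072,.062),(S,sp(190,132),-.13,.072,.062),(S,sp(427,165),0,0,.044),
(D,dp(645,555),.072,.072,.062),(D,dp(112,345),.072,-.27,.062),(D,dp(765,305),-.13,.072,.062)]
P=np.array([cast(c,p,z)[0,:2] for c,p,_,_,z in L]);Q=np.array([l[2:4] for l in L])
Pc,Qc=P.mean(0),Q.mean(0)
H=(Q-Qc).T@(P-Pc); th=np.arctan2(H[0,1]-H[1,0],H[0,0]+H[1,1])
Rk=np.array([[np.cos(th),-np.sin(th)],[np.sin(th),np.cos(th)]]); O=Pc-Rk@Qc
print("rack",O,th); print(np.round((P-O)@Rk-Q,4))
for n,c in(("S",S),("D",D)):
    hsv=cv2.cvtColor(c["img"],cv2.COLOR_BGR2HSV)
    m=cv2.inRange(hsv,(100,90,30),(125,255,255)); 
    m[:100]=0
    k,lab,st,ce=cv2.connectedComponentsWithStats(m); i=1+np.argmax(st[1:,4]); print(n,st[i])
    m=(lab==i).astype(np.uint8); ct=max(cv2.findContours(m,0,1)[0],key=len).reshape(-1,2).astype(float)
    # upper half outer rim: cast at .052, fit circle r .055 
    from scipy.optimize import least_squares
    W=cast(c,ct,.052)[:,:2]; 
    Cc=(-Rt(c)[0].T@Rt(c)[1])[:2]
    # rim far side points: contour points on far side from camera
    g=W.mean(0)
    for _ in range(5):
        u=(g-Cc)/np.linalg.norm(g-Cc); f=W[(W-g)@u>0.0]
        g=least_squares(lambda q:np.linalg.norm(f-q,axis=1)-.055,g).x
    r=np.linalg.norm(f-g,axis=1); print("bowl",g,r.mean(),r.std(),"rackframe",(g-O)@Rk)
E
python3 m.py
```

```text
rack [0.6313768  0.15946161] -0.1094585028419093
[[ 0.0029  0.0011]
 [ 0.0031  0.0004]
 [ 0.0076  0.0177]
 [-0.0054 -0.0027]
 [-0.0014 -0.0008]
 [-0.0034 -0.0091]
 [ 0.0024 -0.0039]
 [-0.0026 -0.009 ]
 [-0.0035 -0.0019]
 [-0.0025  0.0064]
 [ 0.003   0.0018]]
S [ 290  323   64   66 3417]
bowl [ 0.47858201 -0.18309698] 0.054413703023405535 0.001337885438100953 rackframe [-0.11445925 -0.35719983]
D [ 246  176   42   39 1291]
bowl [ 0.48502206 -0.1753528 ] 0.05464086560174371 0.001185802651782882 rackframe [-0.10890371 -0.34879848]
```

```bash
sed -i 's/(632,425),0,-.27,.044)/(632,425),0,-.27,.062)/' m.py; python3 m.py; python3 - <<'E'
from h import *
o=get_obs(); M=Ro.from_quat(o["ee_rot"]).as_matrix(); print(M.round(3))
def d(x,y,z): return (M.T@(np.array([x,y,z])-o["position"])).round(3)
print(d(.47,.15,.30), "yaw of tool z",np.arctan2(M[1,2],M[0,2]))
S=camera("side");D=camera("scene")
print("spat",cast(D,[(237,151),(192,190),(180,201)],.0),cast(S,[(420,460),(448,448)],0.), "mug",cast(S,[(427,325)],0))
E
```

```text
rack [0.63090691 0.1582567 ] -0.11347690882609941
[[ 0.0033  0.0018]
 [ 0.0045  0.0016]
 [ 0.001   0.0053]
 [-0.004  -0.0011]
 [-0.      0.0008]
 [-0.0034 -0.0076]
 [ 0.0025 -0.0031]
 [-0.0022 -0.0078]
 [-0.0035 -0.0004]
 [-0.0012  0.0079]
 [ 0.003   0.0025]]
S [ 290  323   64   66 3414]
bowl [ 0.47863189 -0.18325693] 0.05436676984138311 0.0013967091681220864 rackframe [-0.11262486 -0.35655979]
D [ 246  176   42   39 1289]
bowl [ 0.48502206 -0.1753528 ] 0.05464086560181084 0.0011858026518032135 rackframe [-0.1071708  -0.34798291]
[[-0.    -0.898  0.44 ]
 [-0.     0.44   0.898]
 [-1.    -0.    -0.   ]]
[-0.061 -0.356 -0.283] yaw of tool z 1.115037014360894
spat [[ 3.10113828e-01 -3.60046054e-01  0.00000000e+00]
 [ 5.06722134e-01 -4.04088783e-01  0.00000000e+00]
 [ 5.56163882e-01 -4.13678751e-01 -1.11022302e-16]] [[ 0.51214737 -0.40914043  0.        ]
 [ 0.56068209 -0.41830553  0.        ]] mug [[ 0.68660469 -0.21223041  0.        ]]
```

```bash
cat >> h.py <<'E'
def plan(tgt,yaw,n,o=None):
    o=o or get_obs(); R=Ro.from_quat(o["ee_rot"]); p=np.array(o["position"]); M=R.as_matrix()
    y=np.arctan2(M[1,2],M[0,2]); t=round((y-yaw)/n,3); out=[]
    for i in range(n):
        d=R.inv().apply((np.array(tgt)-p)/(n-i)).round(4); p=p+R.apply(d); R=R*Ro.from_rotvec([t,0,0]); out.append("%g %g %g %g"%(*d,t))
    print("; ".join(out))
E
python3 -c "
from h import *
plan((.50,.10,.30),-.113,12)"
```

```text
-0.0051 -0.0337 -0.0263 0.102; -0.0051 -0.0362 -0.0227 0.102; -0.0051 -0.0384 -0.0189 0.102; -0.005 -0.0401 -0.0149 0.102; -0.0051 -0.0414 -0.0107 0.102; -0.005 -0.0423 -0.0064 0.102; -0.0051 -0.0427 -0.0021 0.102; -0.005 -0.0427 0.0023 0.102; -0.0051 -0.0422 0.0066 0.102; -0.005 -0.0414 0.0109 0.102; -0.0051 -0.04 0.015 0.102; -0.005 -0.0383 0.019 0.102
```

Request:
{"fn": "play_rows", "kwargs": {"increments": "-0.005 -0.034 -0.026 0.102; -0.005 -0.036 -0.023 0.102; -0.005 -0.038 -0.019 0.102; -0.005 -0.04 -0.015 0.102; -0.005 -0.041 -0.011 0.102; -0.005 -0.042 -0.006 0.102; -0.005 -0.043 -0.002 0.102; -0.005 -0.043 0.002 0.102; -0.005 -0.042 0.007 0.102; -0.005 -0.041 0.011 0.102; -0.005 -0.04 0.015 0.102; -0.005 -0.038 0.019 0.102; 0 0 0 0; 0 0 0 0", "hand": -0.2}}

```text
clock: 1.95
position: [0.4972, 0.0782, 0.3015]
ee_rot: [0.058, 0.704, -0.055, 0.706]
ft_force: [-0.2, 1.0, -1.1]
grip_width: 0.598
```

```bash
python3 - <<'E'
from h import *
import pickle
o=get_obs(); c=camera("wrist"); cv2.imwrite("pics/w1.png",c["img"]); pickle.dump((o,c),open("w1.pkl","wb"))
M=Ro.from_quat(o["ee_rot"]).as_matrix(); print(M.round(3),np.arctan2(M[1,2],M[0,2]),o["position"])
E
```

```text
[[ 0.003  0.158  0.987]
 [ 0.004  0.987 -0.158]
 [-1.     0.005  0.002]] -0.1588495523654748 [0.49724195 0.07815816 0.3015384 ]
```

View pics/w1.png

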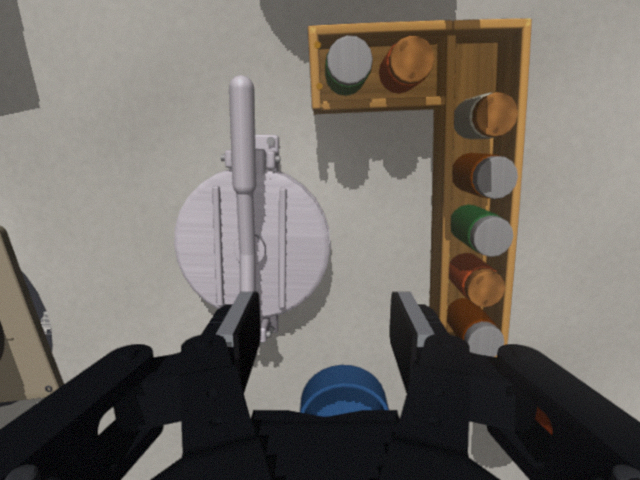

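```bash
python3 - <<'E'
from h import *
a=cv2.imread("pics/w1.png"); crop(a,300,10,240,180,3.3,"pics/w1a.png"); crop(a,160,150,300,225,2.6,"pics/w1b.png")
E
```

```text
(no output)
```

View pics/w1a.png

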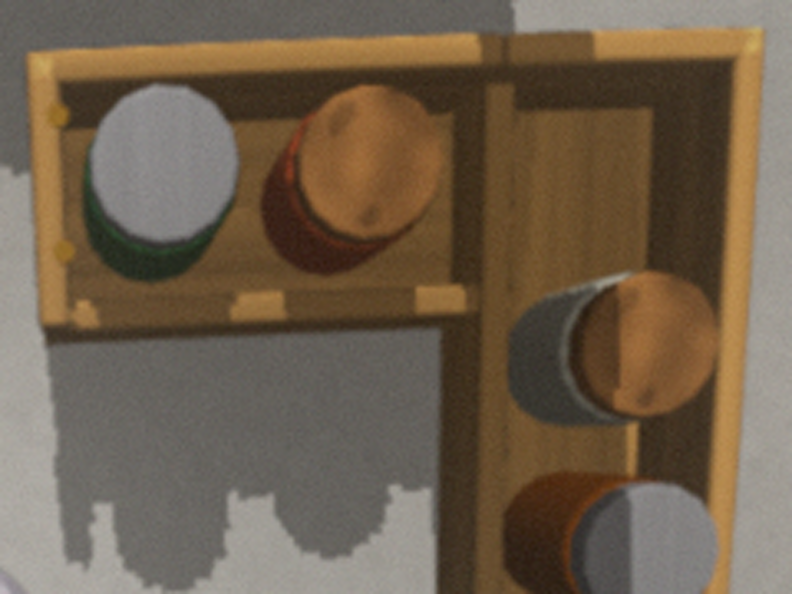

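View pics/w1b.png

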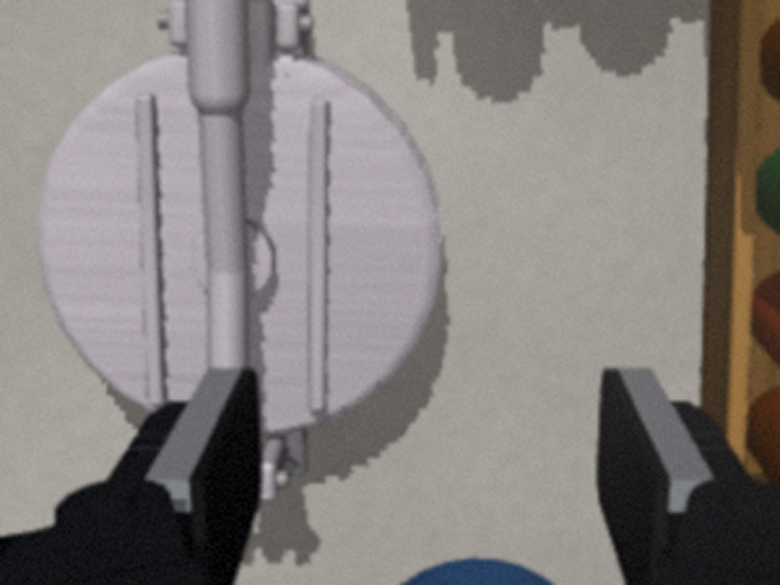

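```bash
cat > m2.py <<'E'
from h import *
import pickle
from scipy.optimize import least_squares
o,c=pickle.load(open("w1.pkl","rb"))
L=[((433.6,110),0,0,0),((433.1,165.4),0,None,0),((429.2,303.8),0,None,0),((530.9,19.1),.072,.072,.062),((309.1,26.7),-.13,.072,.062),((314.5,113),-.13,0,0)]
P=[cast(c,p,z,o)[0,:2] for p,_,_,z in L]
def loc(q,p): 
    R=np.array([[np.cos(q[2]),-np.sin(q[2])],[np.sin(q[2]),np.cos(q[2])]]); return (np.asarray(p)-q[:2])@R
def f(q):
    r=[]
    for p,l in zip(P,L):
        v=loc(q,p); r.append(v[0]-l[1]); 
        if l[2] is not None: r.append(v[1]-l[2])
    return np.array(r)
s=least_squares(f,[.63,.158,-.11]); q=s.x; print("rack",q,"res mm",(s.fun*1000).round(1))
pl=cast(c,[(175.4,240.4),(329.2,240.4),(313.8,196.2),(323.5,272)],.042,o)[:,:2]; pl0=cast(c,[(329.2,240.4),(323.5,272)],.03,o)[:,:2]
print("press pts rack",loc(q,pl).round(4).tolist(),loc(q,pl0).round(4).tolist())
g=least_squares(lambda v:np.linalg.norm(pl-v,axis=1)-.085,[.42,.0]); print("press ctr rack",loc(q,g.x),g.fun)
hsv=cv2.cvtColor(c["img"],cv2.COLOR_BGR2HSV); m=cv2.inRange(hsv,(100,90,30),(125,255,255)); ys,xs=np.nonzero(m); 
top=[(x,ys[xs==x].min()) for x in range(305,385,6) if (xs==x).any()]; W=cast(c,top,.052,o)[:,:2]
b=least_squares(lambda v:np.linalg.norm(W-v,axis=1)-.055,[.48,-.18]); print("bowl",b.x,loc(q,b.x),(b.fun*1000).round(1))
E
python3 m2.py
```

```text
rack [ 0.63048296  0.15931123 -0.11520749] res mm [-0.1 -0.3  0.5  0.2 -1.9 -0.6  0.7 -0.9  0.6  1.7]
press pts rack [[-0.2832, -0.1231], [-0.1196, -0.1305], [-0.1334, -0.083], [-0.1272, -0.1654]] [[-0.1195, -0.1335], [-0.1274, -0.1695]]
press ctr rack [-0.20274117 -0.13095233] [-0.00416529 -0.00181401 -0.00068629 -0.00194262]
bowl [ 0.48080258 -0.15653693] [-0.1123805  -0.33096057] [-3.2 -1.8 -1.   0.3  0.3  1.3  1.9  0.7  1.6  0.9 -0.  -0.8 -1.1 -3.7]
```

```bash
cat >> h.py <<'E'
RK=np.array([.6305,.1593,-.1152])
def r2w(x,y):
    t=RK[2]; return np.array([RK[0]+np.cos(t)*x-np.sin(t)*y, RK[1]+np.sin(t)*x+np.cos(t)*y])
def w2r(p):
    t=RK[2]; d=np.array(p)[:2]-RK[:2]; return np.array([np.cos(t)*d[0]+np.sin(t)*d[1], -np.sin(t)*d[0]+np.cos(t)*d[1]])
def me():
    o=get_obs(); M=Ro.from_quat(o["ee_rot"]).as_matrix()
    print("t",o["clock"],"rack",w2r(o["position"]).round(4),"z",round(o["position"][2],4),"yaw-rel",round(np.arctan2(M[1,2],M[0,2])-RK[2],4),"F",np.round(o["ft_force"],1),"g",o["grip_width"]); return o
E
python3 -c "
from h import *
a=np.array([-.11,-.352]); p=a-.11*np.array([np.sin(.43),np.cos(.43)]); w=r2w(*p); print(p,w)
plan((*w,.28),-.545,8)"
```

```text
[-0.15585579 -0.45198623] [ 0.42372353 -0.27177548]
0.0025 -0.0446 -0.0022 0.048; 0.0025 -0.0447 -0 0.048; 0.0025 -0.0446 0.0021 0.048; 0.0025 -0.0445 0.0043 0.048; 0.0025 -0.0442 0.0064 0.048; 0.0025 -0.0438 0.0085 0.048; 0.0025 -0.0434 0.0106 0.048; 0.0026 -0.0428 0.0126 0.048
```

Request:
{"fn": "play_rows", "kwargs": {"increments": "0.002 -0.045 -0.002 0.05; 0.002 -0.045 0 0.05; 0.002 -0.045 0.002 0.05; 0.002 -0.045 0.004 0.05; 0.002 -0.044 0.006 0.05; 0.002 -0.044 0.008 0.05; 0.002 -0.043 0.01 0.05; 0.002 -0.043 0.012 0.05; 0 0 0 0; 0 0 0 0", "hand": 0.17}}

```text
clock: 3.0
position: [0.4196, -0.2711, 0.2824]
ee_rot: [0.192, 0.68, -0.187, 0.682]
ft_force: [-0.2, 0.8, -0.1]
grip_width: 0.413
```

```bash
python3 - <<'E'
from h import *
import pickle
o=me(); c=camera("wrist"); cv2.imwrite("pics/w2.png",c["img"]); pickle.dump((o,c),open("w2.pkl","wb"))
print(proj(c,[[*r2w(-.11,-.352),.052],[*r2w(0,-.27),0]],o))
E
```

```text
t 3.0 rack [-0.16   -0.4518] z 0.2824 yaw-rel -0.4276 F [-0.2  0.8 -0.1] g 0.41251689497802957
[[329.23445172  91.00782297]
 [396.95169997 -31.37528115]]
```

View pics/w2.png

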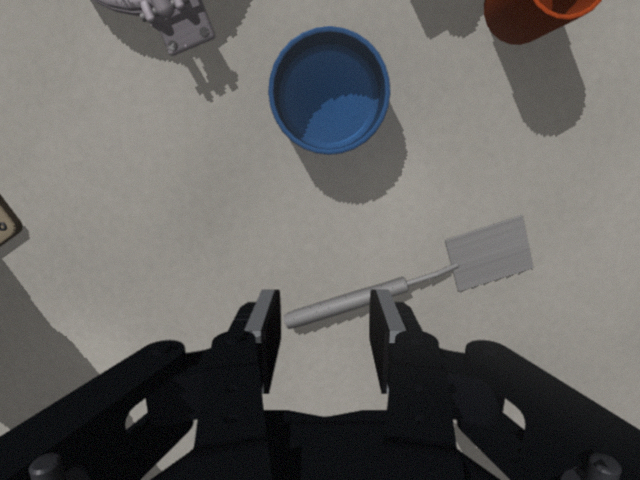

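```bash
python3 - <<'E'
from h import *
import pickle
from scipy.optimize import least_squares
o,c=pickle.load(open("w2.pkl","rb"))
hsv=cv2.cvtColor(c["img"],cv2.COLOR_BGR2HSV); m=cv2.inRange(hsv,(100,90,30),(125,255,255)); 
ct=max(cv2.findContours(m,0,1)[0],key=cv2.contourArea).reshape(-1,2).astype(float)
W=cast(c,ct,.052,o)[:,:2]
s=least_squares(lambda q:np.linalg.norm(W-q[:2],axis=1)-q[2],[.48,-.18,.055],loss="soft_l1",f_scale=.001); print(s.x,w2r(s.x),np.std(s.fun))
s=least_squares(lambda q:np.linalg.norm(W-q[:2],axis=1)-.055,[.48,-.18],loss="soft_l1",f_scale=.001); print(s.x,w2r(s.x))
M=Ro.from_quat(o["ee_rot"]).as_matrix()
b=np.array([*s.x,.033]); print("tool coords of bowl",M.T@(b-o["position"]))
h=cast(c,[(288,320),(402,285),(455,265),(447,240)],.01,o); 
for p in h: print("spat tool",(M.T@(p-o["position"])).round(3),w2r(p))
E
```

```text
[ 0.48014531 -0.17818917  0.05377129] [-0.1105653  -0.35253481] 0.000275176161347215
[ 0.48008806 -0.17827644] [-0.11061214 -0.35262808]
tool coords of bowl [0.25018668 0.10897072 0.00358135]
spat tool [ 0.271 -0.134 -0.043] [-0.25340675 -0.55408908]
spat tool [ 0.272 -0.091  0.087] [-0.11749012 -0.56895801]
spat tool [ 0.272 -0.067  0.145] [-0.05461122 -0.57176558]
spat tool [ 0.272 -0.039  0.134] [-0.05300104 -0.54084039]
```

Request:
{"fn": "play_rows", "kwargs": {"increments": "0.05 0 0.001 0; 0.05 0 0.001 0; 0.05 0 0.001 0; 0.05 0 0.001 0; 0.04 0 0 0; 0.01 0 0 0; 0 0 0 0"}}

```text
clock: 3.75
position: [0.4326, -0.26, 0.028]
ee_rot: [0.185, 0.681, -0.177, 0.686]
ft_force: [0.7, -0.1, 0.2]
grip_width: 0.416
```

```bash
cat > b.py <<'E'
from h import *
from scipy.optimize import least_squares
import sys
def bowl(n):
    o=get_obs(); c=camera(n); hsv=cv2.cvtColor(c["img"],cv2.COLOR_BGR2HSV); m=cv2.inRange(hsv,(100,90,30),(125,255,255)); m[:100]=0
    ct=max(cv2.findContours(m,0,1)[0],key=cv2.contourArea).reshape(-1,2).astype(float)
    R,t=Rt(c); Cc=(-R.T@t)[:2]; W=cast(c,ct,.052)[:,:2]; g=W.mean(0)
    for _ in range(5):
        u=(g-Cc)/np.linalg.norm(g-Cc); f=W[(W-g)@u>0.01]
        g=least_squares(lambda q:np.linalg.norm(f-q,axis=1)-.055,g,loss="soft_l1",f_scale=.001).x
    return g,c
o=me(); M=Ro.from_quat(o["ee_rot"]).as_matrix(); print(M.round(3)[2])
for n,off in (("scene",np.array([-.0050,-.0029])),("side",np.array([.0015,.0049]))):
    g,c=bowl(n); g=g+off; print(n,"bowl world",g.round(4),"rack",w2r(g).round(4), "tool",(M.T@(np.array([*g,.03])-o["position"])).round(4))
    if len(sys.argv)>1: cv2.imwrite(f"pics/{n}_{sys.argv[1]}.png",c["img"])
E
python3 b.py d1
```

```text
t 3.75 rack [-0.1484 -0.4392] z 0.028 yaw-rel -0.4034 F [ 0.7 -0.1  0.2] g 0.41590528131579824
[-1.     0.013  0.005]
scene bowl world [ 0.4799 -0.1781] rack [-0.1108 -0.3524] tool [-0.0007  0.0946  0.0004]
side bowl world [ 0.4902 -0.1672] rack [-0.1018 -0.3404] tool [-0.0005  0.1091  0.004 ]
```

View pics/side_d1.png

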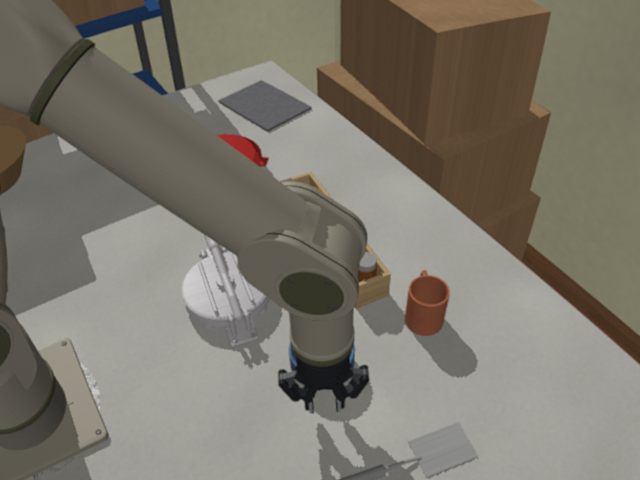

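Request:
{"fn": "play_rows", "kwargs": {"increments": "0 0.01 0 0; 0 0.01 0 0; 0 0.006 0 0; 0 0.006 0 0; 0 0.006 0 0; 0 0.008 0 0; 0 0.008 0 0; 0 0.008 0 0; 0 0.008 0 0"}}

```text
clock: 4.75
position: [0.4743, -0.1964, 0.0369]
ee_rot: [0.186, 0.676, -0.177, 0.691]
ft_force: [-1.1, -2.1, -1.3]
grip_width: 0.416
```

```bash
python3 b.py d2
```

```text
t 4.75 rack [-0.1143 -0.3713] z 0.0369 yaw-rel -0.4044 F [-1.1 -2.1 -1.3] g 0.41568662001588164
[-1.     0.017  0.017]
scene bowl world [ 0.5052 -0.1434] rack [-0.0897 -0.3151] tool [0.008  0.0613 0.0003]
side bowl world [ 0.4633 -0.2158] rack [-0.1229 -0.3918] tool [ 0.0065 -0.0223 -0.    ]
```

View pics/scene_d2.png

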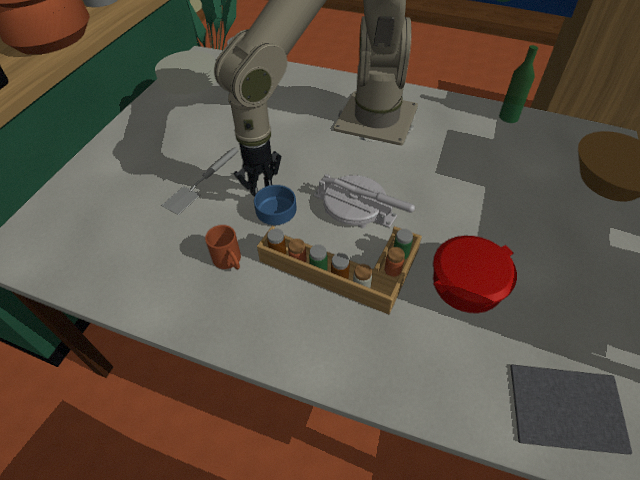

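Request:
{"fn": "play_rows", "kwargs": {"increments": "0.002 0.008 0 0; 0.002 0.008 0 0; 0.002 0.008 0 0; 0.002 0.008 0 0; 0.001 0.008 0 0; 0.001 0.008 0 0; 0.001 0.008 0 0; 0 0.006 0 0; 0 0.003 0 0"}}

```text
clock: 5.75
position: [0.5074, -0.15, 0.0301]
ee_rot: [0.186, 0.673, -0.185, 0.691]
ft_force: [-0.9, -1.4, -0.6]
grip_width: 0.413
```

```bash
python3 b.py d3
```

```text
t 5.75 rack [-0.0867 -0.3214] z 0.0301 yaw-rel -0.4164 F [-0.9 -1.4 -0.6] g 0.413379035641055
[-1.     0.009  0.025]
scene bowl world [ 0.5395 -0.0967] rack [-0.061  -0.2647] tool [0.0007 0.0622 0.0006]
side bowl world [0.2912 0.8686] rack [-0.4186  0.6656] tool [-0.0104  0.7685 -0.7025]
```

Request:
{"fn": "play_rows", "kwargs": {"increments": "0 -0.015 0 0; 0 -0.015 0 0; 0 0 0.006 -0.1; 0 0 0.008 -0.1; 0 0 0.009 -0.1; 0 0 0.009 -0.1; 0 0 0.005 -0.02; 0 0 0 0; 0 0 0 0"}}

```text
clock: 6.75
position: [0.5213, -0.198, 0.0308]
ee_rot: [0.037, 0.697, -0.039, 0.715]
ft_force: [-0.0, -0.3, -0.5]
grip_width: 0.414
```

```bash
python3 b.py d4
```

```text
t 6.75 rack [-0.0674 -0.3674] z 0.0308 yaw-rel 0.0079 F [-0.  -0.3 -0.5] g 0.41368108757494026
[-1.    -0.001  0.026]
scene bowl world [ 0.5398 -0.0958] rack [-0.0608 -0.2639] tool [0.0009 0.1035 0.0074]
side bowl world [ 0.5206 -0.1042] rack [-0.0789 -0.2744] tool [ 0.0004  0.0931 -0.0107]
```

View pics/scene_d4.png

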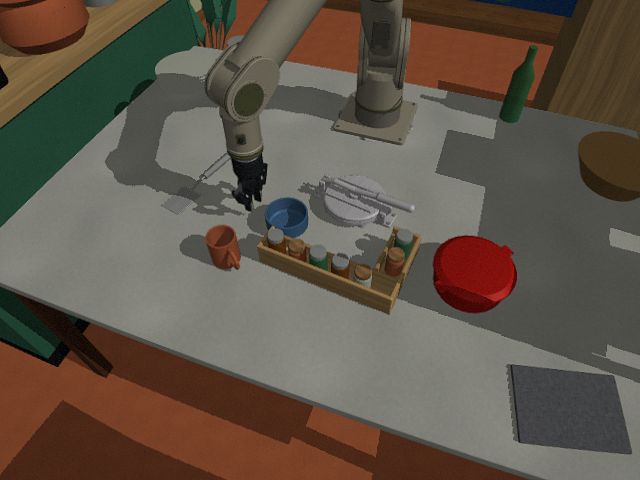

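```bash
python3 - <<'E'
from h import *
o=me(); c=camera("wrist"); img=c["img"].copy()
for y in np.linspace(-.27,-.1,12):
    for x,z in((0,0.),(-.117,.042),(0,.044)):
        u,v=proj(c,[[*r2w(x,y),z]],o)[0]
        if 0<u<640 and 0<v<480: cv2.circle(img,(int(u),int(v)),2,(0,0,255),-1)
cv2.imwrite("pics/w4.png",img)
E
```

```text
t 6.85 rack [-0.0674 -0.3671] z 0.0308 yaw-rel 0.0089 F [-0.1  0.5 -0.3] g 0.411967417276731
```

View pics/w4.png

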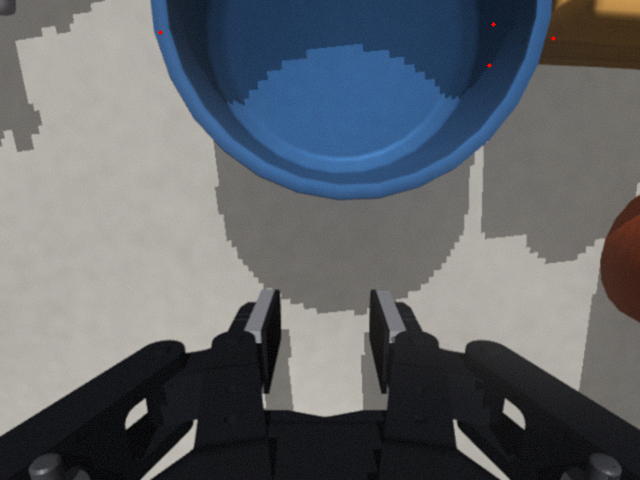

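```bash
cat > bw.py <<'E'
from h import *
from scipy.optimize import least_squares
import sys
o=me(); c=camera("wrist"); 
if len(sys.argv)>1: cv2.imwrite(f"pics/w_{sys.argv[1]}.png",c["img"])
hsv=cv2.cvtColor(c["img"],cv2.COLOR_BGR2HSV); m=cv2.inRange(hsv,(100,110,30),(125,255,255)); m[300:]=0
ct=max(cv2.findContours(m,0,1)[0],key=cv2.contourArea).reshape(-1,2).astype(float)
ct=ct[(ct[:,1]>25)]; 
# keep lowest pixel per column
ct=np.array([(u,ct[ct[:,0]==u,1].max()) for u in np.unique(ct[:,0])])
W=cast(c,ct,.052,o)[:,:2]
g=least_squares(lambda q:np.linalg.norm(W-q,axis=1)-.0545,W.mean(0)+[0,.03],loss="soft_l1",f_scale=.001)
M=Ro.from_quat(o["ee_rot"]).as_matrix()
print(len(W),"bowl rack",w2r(g.x).round(4),"res",np.std(np.linalg.norm(W-g.x,axis=1)).round(5),"tool",(M.T@(np.array([*g.x,.03])-o["position"])).round(4))
E
python3 bw.py
```

```text
t 6.9 rack [-0.0673 -0.3668] z 0.0308 yaw-rel 0.0096 F [-0.3  0.5  0.2] g 0.4157115273159363
394 bowl rack [-0.0611 -0.2629] res 0.00015 tool [0.0009 0.1038 0.0071]
```

Request:
{"fn": "play_rows", "kwargs": {"increments": "0 0 0.005 0.008; 0 0.01 0.004 0; 0 0.01 0 0; 0 0.008 0 0; 0 0 0 0"}}

```text
clock: 7.45
position: [0.5352, -0.1664, 0.031]
ee_rot: [0.039, 0.697, -0.041, 0.715]
ft_force: [-0.1, -0.8, -0.1]
grip_width: 0.418
```

```bash
python3 bw.py
```

```text
t 7.45 rack [-0.0573 -0.3345] z 0.031 yaw-rel 0.0023 F [-0.1 -0.8 -0.1] g 0.41755800490961936
382 bowl rack [-0.0611 -0.2629] res 0.00018 tool [ 0.0009  0.0716 -0.0037]
```

Request:
{"fn": "play_rows", "kwargs": {"increments": "0 0.006 -0.001 0; 0 0.006 0 0; 0 0.006 0 0; 0 0.006 0 0; 0 0.006 0 0; 0 0.006 0 0; 0 0 0 0"}}

```text
clock: 8.2
position: [0.5376, -0.1302, 0.031]
ee_rot: [0.039, 0.697, -0.042, 0.715]
ft_force: [-0.1, -0.9, 1.0]
grip_width: 0.413
```

```bash
python3 bw.py; python3 b.py
```

```text
t 8.2 rack [-0.059  -0.2983] z 0.031 yaw-rel -0.0003 F [-0.1 -0.9  1. ] g 0.4132605072178598
376 bowl rack [-0.0612 -0.2315] res 0.00252 tool [ 0.0008  0.0668 -0.0022]
t 8.25 rack [-0.059  -0.2985] z 0.031 yaw-rel -0.0005 F [-0.1 -0.3  0.9] g 0.4131609618484106
[-1.    -0.002  0.026]
scene bowl world [ 0.5424 -0.068 ] rack [-0.0614 -0.2359] tool [ 0.0008  0.0625 -0.0024]
side bowl world [0.3148 0.8573] rack [-0.3938  0.6571] tool [-0.0101  0.9553 -0.3352]
```

Request:
{"fn": "play_rows", "kwargs": {"increments": "0 0.005 0.001 0; 0 0.005 0.001 0; 0 0.005 0.001 0; 0 0.005 0.001 0; 0 0.005 0 0; 0 0 0 0"}}

```text
clock: 8.95
position: [0.5446, -0.1061, 0.0311]
ee_rot: [0.04, 0.697, -0.044, 0.715]
ft_force: [-1.8, -0.0, 0.0]
grip_width: 0.416
```

```bash
sed -i 's/ct\[:,1\]>25/ct[:,1]>45/' bw.py; python3 bw.py 5; python3 b.py
```

```text
t 8.95 rack [-0.0548 -0.2735] z 0.0311 yaw-rel -0.0029 F [-1.8 -0.   0. ] g 0.41596581696399354
375 bowl rack [-0.0568 -0.2068] res 0.00256 tool [ 0.0008  0.0668 -0.0022]
t 9.0 rack [-0.0548 -0.2736] z 0.0311 yaw-rel -0.0029 F [-0.  -0.4 -0.5] g 0.4146454652900317
[-1.    -0.004  0.026]
scene bowl world [ 0.5497 -0.0438] rack [-0.0569 -0.2111] tool [ 0.0008  0.0626 -0.0023]
side bowl world [0.3148 0.8573] rack [-0.3938  0.6571] tool [-0.0113  0.9297 -0.3416]
```

View pics/w_5.png

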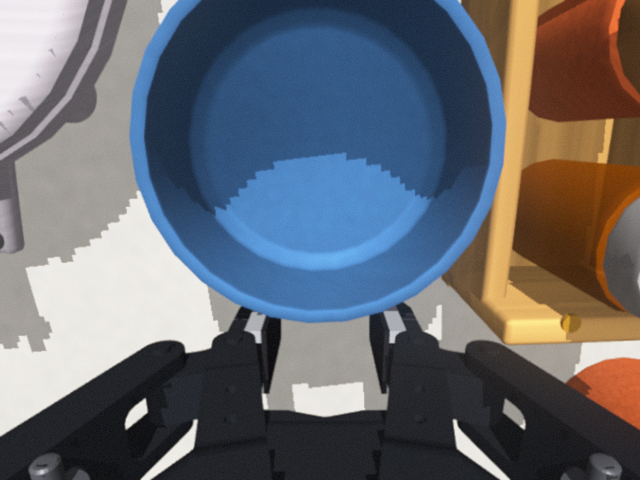

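```bash
sed -i 's/m\[300:\]=0/m[335:]=0/; s/ct=ct\[(ct\[:,1\]>45)\]/ct=ct[ct[:,1]>45]; print(ct[:,0].min(),ct[:,0].max())/' bw.py; python3 bw.py; python3 - <<'E'
from h import *
o=me();c=camera("wrist"); img=c["img"].copy()
for y in np.linspace(-.27,-.16,30):
    for x,z,k in((0,0.,(0,0,255)),(-.117,.042,(0,0,255)),(0,.044,(0,255,0)),(-.117,.014,(255,0,255))):
        u,v=proj(c,[[*r2w(x,y),z]],o)[0]
        if 0<u<640 and 0<v<480: cv2.circle(img,(int(u),int(v)),1,k,-1)
a=np.linspace(0,2*np.pi,90)
for t in a:
    u,v=proj(c,[[*(r2w(-.2027,-.135)+.085*np.array([np.cos(t),np.sin(t)])),.042]],o)[0]
    if 0<u<640 and 0<v<480: cv2.circle(img,(int(u),int(v)),2,(0,255,0),-1)
cv2.imwrite("pics/w6.png",img)
E
```

```text
t 9.1 rack [-0.0549 -0.2741] z 0.0311 yaw-rel -0.0034 F [0.  0.  0.9] g 0.41304655512968813
130.0 505.0
376 bowl rack [-0.0568 -0.2098] res 0.00023 tool [ 0.0008  0.0643 -0.0022]
t 9.15 rack [-0.0549 -0.2743] z 0.0311 yaw-rel -0.0036 F [ 0.3 -0.1  0.5] g 0.41239574677471674
```

View pics/w6.png

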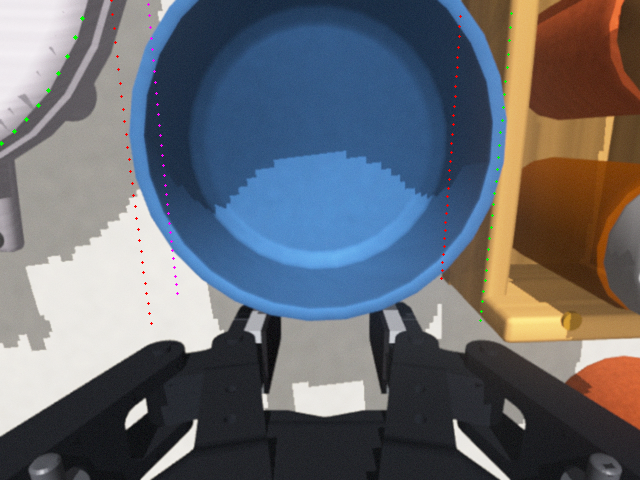

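Request:
{"fn": "play_rows", "kwargs": {"increments": "0 0.005 -0.001 0.003; 0 0.005 -0.001 0; 0 0.005 0 0; 0 0.005 0 0; 0 0.005 0 0; 0 0.005 0 0; 0 0 0 0"}}

```text
clock: 9.9
position: [0.5462, -0.0759, 0.0312]
ee_rot: [0.041, 0.696, -0.046, 0.715]
ft_force: [0.5, -1.5, 0.6]
grip_width: 0.414
```

```bash
python3 bw.py 7; python3 b.py
```

```text
t 9.9 rack [-0.0568 -0.2433] z 0.0312 yaw-rel -0.0086 F [ 0.5 -1.5  0.6] g 0.4137746326854377
129.0 504.0
376 bowl rack [-0.0586 -0.1795] res 0.00024 tool [ 0.0008  0.0638 -0.0024]
t 9.95 rack [-0.0568 -0.2434] z 0.0311 yaw-rel -0.0087 F [ 0.4 -0.1 -0.3] g 0.4161571293337985
[-1.    -0.005  0.027]
scene bowl world [ 0.5514 -0.0135] rack [-0.0587 -0.1808] tool [ 0.0007  0.0626 -0.0025]
side bowl world [0.3148 0.8573] rack [-0.3938  0.6571] tool [-0.0128  0.8974 -0.3448]
```

Request:
{"fn": "play_rows", "kwargs": {"increments": "0 0.005 0 -0.004; 0 0.005 0 -0.003; 0 0.005 0 0; 0 0.005 0 0; 0 0.005 0 0; 0 0.005 0 0; 0 0 0 0"}}

```text
clock: 10.75
position: [0.5498, -0.0455, 0.0311]
ee_rot: [0.039, 0.697, -0.045, 0.715]
ft_force: [0.5, -0.6, 0.8]
grip_width: 0.413
```

```bash
python3 bw.py 8; python3 b.py
```

```text
t 10.75 rack [-0.0566 -0.2127] z 0.0311 yaw-rel -0.0031 F [ 0.5 -0.6  0.8] g 0.41324172723603914
128.0 504.0
377 bowl rack [-0.059  -0.1489] res 0.00024 tool [ 0.0006  0.0638 -0.0026]
t 10.8 rack [-0.0566 -0.2128] z 0.0311 yaw-rel -0.0032 F [ 0.3 -0.2  1.1] g 0.4172783151531821
[-1.    -0.007  0.027]
scene bowl world [0.5541 0.016 ] rack [-0.0594 -0.1511] tool [ 0.0006  0.0616 -0.003 ]
side bowl world [0.3148 0.8573] rack [-0.3938  0.6571] tool [-0.0137  0.8687 -0.3399]
```

View pics/w_8.png

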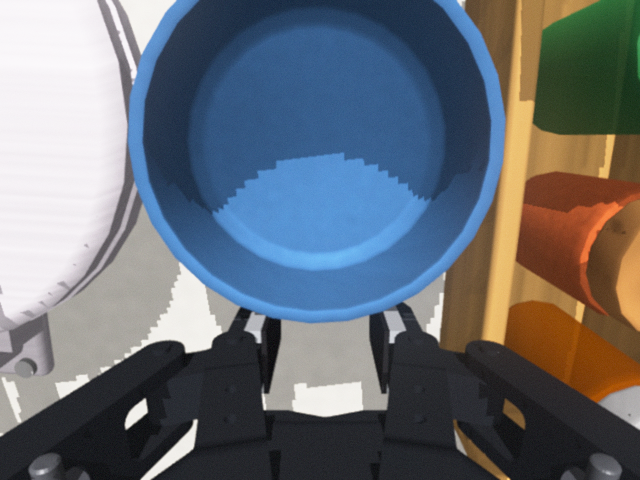

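Request:
{"fn": "play_rows", "kwargs": {"increments": "0 0.005 0.0005 0; 0 0.005 0 0; 0 0.005 0 0; 0 0.005 0 0; 0 0.005 0 0; 0 0.005 0 0; 0 0.005 0 0; 0 0.005 0 0; 0 0 0 0"}}

```text
clock: 11.8
position: [0.5553, -0.0043, 0.0309]
ee_rot: [0.039, 0.696, -0.046, 0.715]
ft_force: [0.4, -1.5, 1.0]
grip_width: 0.416
```

```bash
python3 bw.py 9; python3 b.py
```

```text
t 11.8 rack [-0.0559 -0.1712] z 0.0309 yaw-rel -0.0051 F [ 0.4 -1.5  1. ] g 0.41610940933001556
128.0 504.0
377 bowl rack [-0.0581 -0.1074] res 0.00025 tool [ 0.0003  0.0638 -0.0026]
t 11.85 rack [-0.0559 -0.1713] z 0.0309 yaw-rel -0.0052 F [ 0.3  0.5 -0.2] g 0.4152325917564864
[-1.    -0.008  0.027]
scene bowl world [0.5602 0.0569] rack [-0.0581 -0.1098] tool [ 0.0003  0.0615 -0.0025]
side bowl world [0.3148 0.8573] rack [-0.3938  0.6571] tool [-0.0148  0.8265 -0.3421]
```

Request:
{"fn": "play_rows", "kwargs": {"increments": "0 0.005 -0.0005 -0.003; 0 0.005 0 0; 0 0.005 0 0; 0 0.005 0 0; 0 0.005 0 0; 0 0.005 0 0; 0 0.005 0 0; 0 0 0 0"}}

```text
clock: 12.75
position: [0.5591, 0.0314, 0.0307]
ee_rot: [0.038, 0.696, -0.046, 0.715]
ft_force: [0.1, -0.5, 0.6]
grip_width: 0.418
```

```bash
python3 bw.py 10; python3 b.py 10
```

```text
t 12.75 rack [-0.0562 -0.1352] z 0.0307 yaw-rel -0.004 F [ 0.1 -0.5  0.6] g 0.4180392186049672
128.0 504.0
377 bowl rack [-0.0585 -0.0715] res 0.00025 tool [ 0.0001  0.0637 -0.0026]
t 12.8 rack [-0.0562 -0.1354] z 0.0307 yaw-rel -0.0042 F [ 1.  -0.8  0.2] g 0.4141779483444299
[-1.    -0.009  0.027]
scene bowl world [0.5636 0.0921] rack [-0.0587 -0.0744] tool [ 0.      0.061  -0.0027]
side bowl world [0.3148 0.8573] rack [-0.3938  0.6571] tool [-0.0158  0.7909 -0.3408]
```

View pics/scene_10.png

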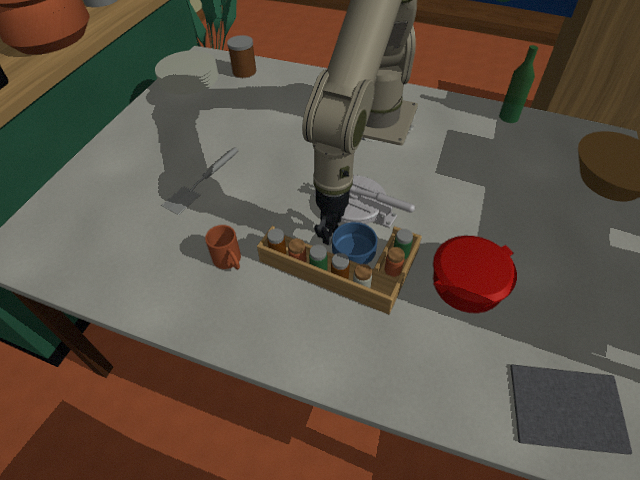

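Request:
{"fn": "play_rows", "kwargs": {"increments": "0 0.004 0 0; 0 0.004 0 0; 0 0.003 0 0; 0 0.002 0 0; 0 0 0 0"}}

```text
clock: 13.4
position: [0.5604, 0.0434, 0.0304]
ee_rot: [0.039, 0.697, -0.047, 0.715]
ft_force: [-0.7, -2.2, 2.5]
grip_width: 0.413
```

```bash
python3 bw.py 11
```

```text
t 13.4 rack [-0.0563 -0.1232] z 0.0304 yaw-rel -0.0061 F [-0.7 -2.2  2.5] g 0.41346424330658593
127.0 504.0
378 bowl rack [-0.0587 -0.0594] res 0.00025 tool [-0.0003  0.0637 -0.0028]
```

View pics/w_11.png

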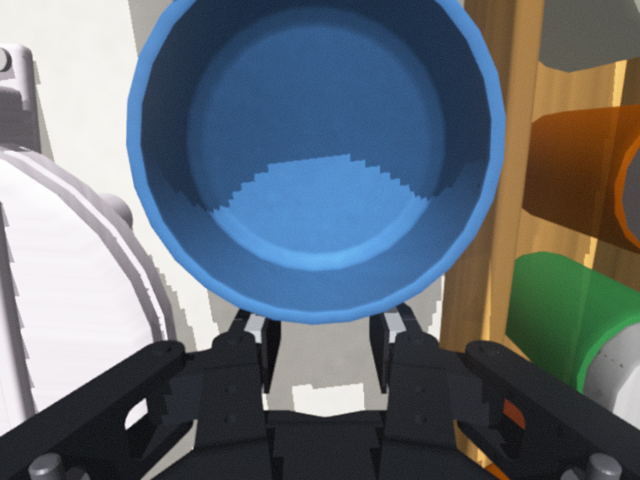

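Request:
{"fn": "play_rows", "kwargs": {"increments": "0 0.002 0 0; 0 0.002 0 0; 0 0 0 0"}}

```text
clock: 13.75
position: [0.5609, 0.0473, 0.0305]
ee_rot: [0.039, 0.697, -0.047, 0.715]
ft_force: [0.1, -2.8, 2.0]
grip_width: 0.42
```

```bash
python3 bw.py 12; python3 b.py 12
```

```text
t 13.75 rack [-0.0562 -0.1193] z 0.0305 yaw-rel -0.0066 F [ 0.1 -2.8  2. ] g 0.41950345673599726
127.0 504.0
378 bowl rack [-0.0586 -0.0556] res 0.00024 tool [-0.0003  0.0637 -0.0028]
t 13.8 rack [-0.0562 -0.1193] z 0.0305 yaw-rel -0.0066 F [-0.4 -2.   2.5] g 0.4161302778752837
[-1.    -0.01   0.026]
scene bowl world [0.5659 0.1078] rack [-0.0582 -0.0586] tool [-0.0002  0.0607 -0.0024]
side bowl world [0.3148 0.8573] rack [-0.3938  0.6571] tool [-0.0167  0.774  -0.3426]
```

Request:
{"fn": "play_rows", "kwargs": {"increments": "0 0.002 0 0; 0 0.001 0 0"}}

```text
clock: 14.1
position: [0.5611, 0.0491, 0.0304]
ee_rot: [0.039, 0.697, -0.048, 0.715]
ft_force: [-2.8, -6.8, 4.0]
grip_width: 0.415
```

Request:
{"fn": "play_rows", "kwargs": {"increments": "0 -0.005 0 0; 0 -0.01 0 0; 0 -0.015 0 0; 0 -0.015 0 0; -0.02 0 0 0; -0.04 0 0 0; -0.05 0 0 0; -0.05 0 0 0; -0.04 0 0 0; 0 0 0 0; 0 0 0 0"}}

```text
clock: 15.2
position: [0.5471, -0.0042, 0.2367]
ee_rot: [0.042, 0.698, -0.05, 0.713]
ft_force: [-1.4, 0.4, -0.7]
grip_width: 0.413
```

```bash
python3 - <<'E'
from h import *
import pickle
from scipy.optimize import least_squares
o=me(); c=camera("wrist"); cv2.imwrite("pics/w13.png",c["img"])
hsv=cv2.cvtColor(c["img"],cv2.COLOR_BGR2HSV); m=cv2.inRange(hsv,(100,90,30),(125,255,255)); 
ct=max(cv2.findContours(m,0,1)[0],key=cv2.contourArea).reshape(-1,2).astype(float)
W=cast(c,ct,.052,o)[:,:2]
s=least_squares(lambda q:np.linalg.norm(W-q[:2],axis=1)-q[2],[*W.mean(0),.055],loss="soft_l1",f_scale=.001); print(s.x,w2r(s.x),np.std(s.fun))
E
python3 b.py 13
```

```text
t 15.2 rack [-0.0641 -0.172 ] z 0.2367 yaw-rel -0.0145 F [-1.4  0.4 -0.7] g 0.4128462302427322
[0.56608117 0.11175831 0.05384305] [-0.05852715 -0.05463122] 0.0011709250265389871
t 15.25 rack [-0.0639 -0.1722] z 0.2367 yaw-rel -0.015 F [ 0.8 -0.6  0.9] g 0.41129609816521867
[-1.    -0.01   0.022]
scene bowl world [0.5661 0.1102] rack [-0.0584 -0.0562] tool [ 0.2056  0.1181 -0.0009]
side bowl world [0.5667 0.1106] rack [-0.0578 -0.0557] tool [ 0.2056  0.1186 -0.0003]
```

View pics/w13.png

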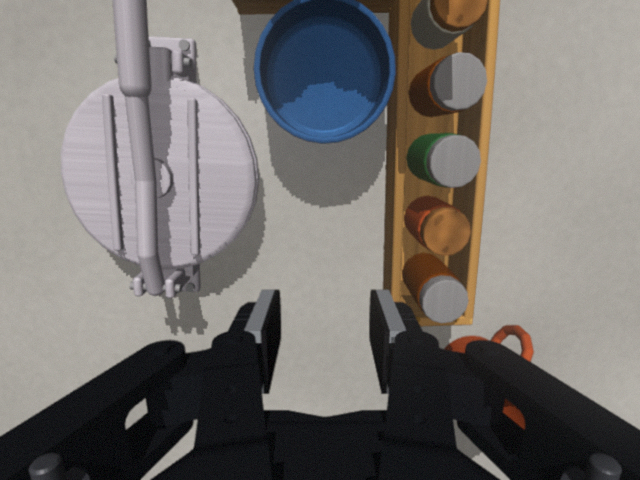

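View pics/scene_13.png

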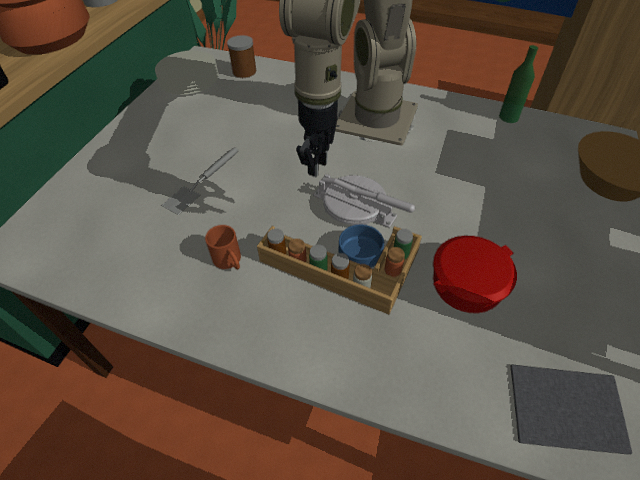

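All three cameras put the bowl at about x -58, y -55 to -56 mm in the rack frame, against the end arm. The gripper is clear at z = 0.237, and the spatula, mug and warmer look where they were at the start. I'm handing in now.

```bash
python3 -c "
from workcell import workorder
print(workorder.hand_in())"
```

```text
the job is handed in; nothing more can be done
None
```

I pushed the bowl through the gap and into the rack's inside corner with the partly open fingers, then backed off, lifted clear and handed the job in at about 15 s. No verdict was reported.

- **Route:** I first pushed the bowl diagonally to line it up with the gap. I then re-aligned the tool and pushed straight through, with the bowl centre about 59 mm from the back arm.
- **Forces:** The highest wrist force read at the end of any move was about 8 N, when the bowl met the end arm. Forces within a move were not read.
- **Final position:** In the rack frame the wrist camera gives (-58.5, -54.6) mm, the scene camera (-58.4, -56.2) mm and the side camera (-57.8, -55.7) mm. All three are well inside the limits.
- **Bystanders:** The spatula, mug and warmer look unmoved in the last scene picture. I checked them by eye only, not by measurement.
- **Disagreements:** The scene and side cameras first placed the bowl about 10 mm apart. I corrected both against a wrist-camera view. During the push the side camera was blocked by the arm and its readings were ignored. The scene and wrist cameras differed by 1 to 5 mm along the gap.

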